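# Make up two press-job kits in divided trays

### The arm

A 6-joint arm with a two-finger parallel gripper is mounted at the origin on the work surface. World frame = base frame: x ahead of the robot, y to its left, z up, the work surface at z = 0. Lengths are in m, angles in degrees, forces in N, time in s.
With the tool pointing down it reaches from about 0.4 to 0.825 m from the base axis. Payload 7 kg.
Tool frame: the origin (TCP) lies midway between the tips of the shut fingers; the grasp point (between the pads) lies 19 mm behind it; z points along the fingers, y is the line along which they close (so a half turn about z gives the same grasp; the last joint's range is limited). The gripper opens to 88 mm and grips with 3 to 60 N. Pads are 19 mm wide; open, the fingers measure 130 mm over their backs; the gripper's body (78 mm by 193 mm) begins 47 mm behind the grasp point.
Start: joints at [91.163, 20.546, 0.682, 0, -70.136, -16.507], TCP at [0.179, 0.651, 0.188] pointing down, gripper open.
Joint ranges: [-176.03, 176.03], [-82.01, 121.73], [-58.28, 71.71], [-173.87, 95.51], [-174.79, -0.11], [-173.66, 173.66]. Speed limits (degrees/s): [136.94, 136.94, 172.46, 180, 180, 180].

### API

Orientations are given as [roll, pitch, yaw] about the fixed x, y, z axes, in that order (R = Rz(yaw) Ry(pitch) Rx(roll)).
In Python, from plant import ctrl gives the robot as it stands. The module is installed in compiled form; this text tells all that it offers.
- The arm moves only by the tool send_rows, never from a script. Its argument "plan" is a list that holds one entry, the list of rows, each a list of 6 numbers: the shift along the tool's x, y, z in cm, then the turn, a rotation vector about the tool's x, y, z in degrees. A call has 1 to 8 rows; each row is the pose to reach, as a shift and turn from the pose commanded when the call began, along the tool's axes at that moment; what a row does not reach only later rows make up. A row lasts 1/12 s, in which the tool goes at most 41.7 mm and 7.16 degrees, less where a joint would pass 70% of its speed; a pose out of reach is approached as far as the arm can. A call with a gripper value outside its range is refused whole. "fingers" is the opening, from 0 (shut) to 1 (fully open), set as the call begins (left out, the last holds). The fingers move at their own pace and stop on an object; the grip force is fixed at half the most. Time passes only in rows, so rows that repeat a pose let the fingers close. It gives the time, the measured TCP pose, the force, the opening and the grip force at its end, in the units of the state.
- ctrl.get_obs(): the state, without advancing time (a new reading comes with each control period).
- ctrl.snapshot(name): name is "side" or "top"; returns a dict with "img" (400x640x3 uint8, red, green, blue), "K" (3x3 intrinsics, pixels), "pose" (4x4, takes a point from camera to world coordinates). Camera axes: x right, y down, z forward; pixel columns grow to the right and rows downward; lengths in m; the calibration is good to about 2 mm. A picture is of the moment at which its call begins. There is no depth.
- ctrl.close_job(): hands the job in; it is judged then, once.
The state is a dict: "clock": time; "joint_pos": joint angles; "qvel": joint speeds; "tau": joint torques, N m; "tool_pos": TCP position; "orientation": TCP orientation; "force": force on the tool from outside, world axes, zero at the start; "moment": the same for the moment, N m; "opening": finger opening in m; "gripper_force": force on a finger pad.
Only numpy, scipy, OpenCV 4.12 (cv2) and the standard library are available. Lean on these libraries where they do the work, as an engineer would, in place of code of your own. Each camera call takes 0.05 s, during which the arm holds its last target. There are 200 camera calls.

### The job

Make up the kits for the next two jobs on the hand press. The front-wheel kit goes in the blue tray: the orange-sealed bearing and the chrome axle spacer, each in a square pocket of its own; the clutch kit goes in the red tray: the iron clutch hub and the open ball bearing, each in a square pocket of its own, and the brass drift punch in the long slot. Set the parts down flat on the tray floor without dropping them, each the same way up as you found it, and leave the black drift and the black spacer where they are.

Things in the scene. Friction and masses are not known exactly. Their poses are not given: they have to be found in the camera images.
- wheel_bearing: sealed ball bearing lying flat, bright steel rings with an orange seal between them: outer diameter 42, bore 15, height 13 mm, 85 g. Origin: centre of the underside, z up along the bearing axis.
- axle_spacer: bright chrome tube standing on end: outer diameter 26, bore 15, height 45 mm, 125 g. Origin: centre of the lower end, z up along the tube.
- clutch_hub: brown, pitted iron clutch hub: a round flange of diameter 64 and height 5 mm at the bottom, and on it a splined barrel of diameter 44 mm up to 29 mm above the underside, bore 20 mm, 310 g; grip the barrel. Origin: centre of the underside, z up.
- open_bearing: open ball bearing lying flat, bare steel rings with the steel balls and a brass cage in sight between them, no seal: outer diameter 40, bore 15, height 12 mm, 65 g. Origin: centre of the underside, z up along the bearing axis.
- brass_drift: brass drift punch lying down: 120 mm long, hexagonal shank 14 mm across flats from its butt end to 38 mm past the middle, then a nose tapering to 9 mm; 170 g, centre of mass about 8 mm from its origin towards the butt. Origin: on its axis at mid-length (7 mm above what it lies on); x runs along it towards the nose.
- blue_tray: blue plastic tray, fixed, 197 (its x) by 169 (its y) mm; floor 4 mm thick, walls and dividers 18 mm high (from the underside), 3 mm thick. Two square pockets 94 by 94 mm, centred at x +48.5 and -48.5, y +34.5 mm in its frame; along its -y side one long slot 191 (x) by 66 (y) mm, centred at x 0, y -48.5 mm. Origin: centre of the underside, z up.
- red_tray: red plastic tray, fixed, 197 (its x) by 169 (its y) mm; floor 4 mm thick, walls and dividers 18 mm high (from the underside), 3 mm thick. Two square pockets 94 by 94 mm, centred at x +48.5 and -48.5, y +34.5 mm in its frame; along its -y side one long slot 191 (x) by 66 (y) mm, centred at x 0, y -48.5 mm. Origin: centre of the underside, z up.
- steel_drift: black steel drift punch of the same shape and size as the brass one, lying down, to be left alone. Origin: on its axis at mid-length; x runs along it towards the nose.
- black_spacer: black spacer tube standing on end, to be left alone: outer diameter 26, height 35 mm. Origin: centre of the lower end, z up.
- grease_tin: yellow lidded grease tin standing among the parts, not used and fixed: 59 mm across, 32 mm high. Origin: centre of the underside. (A green hand press 520 mm high is bolted to the bench at the left side; tools and an anvil lie towards the far edge.)
Mind the look-alikes: they are no part of the job. Of the things that look like the axle_spacer, the smaller one is meant. What is shaped like the wheel_bearing but green is not meant.

How it is judged (in metres and radians):
At the end, for the whole second after the job is handed in: Each kit part at rest on the floor of its pocket (centre within 36 mm of the pocket centre each way, upright within 0.12 rad); drift lying in the long slot, middle within 45 mm of the slot middle lengthwise; black drift and black spacer moved under 15 mm ((((x of wheel_bearing in the frame of blue_tray between 0.0125 and 0.0845 m and y of wheel_bearing in the frame of blue_tray between -0.0015 and 0.0705 m) and (x of axle_spacer in the frame of blue_tray between -0.0845 and -0.0125 m and y of axle_spacer in the frame of blue_tray between -0.0015 and 0.0705 m)) or ((x of wheel_bearing in the frame of blue_tray between -0.0845 and -0.0125 m and y of wheel_bearing in the frame of blue_tray between -0.0015 and 0.0705 m) and (x of axle_spacer in the frame of blue_tray between 0.0125 and 0.0845 m and y of axle_spacer in the frame of blue_tray between -0.0015 and 0.0705 m))) and (((x of clutch_hub in the frame of red_tray between 0.0125 and 0.0845 m and y of clutch_hub in the frame of red_tray between -0.0015 and 0.0705 m) and (x of open_bearing in the frame of red_tray between -0.0845 and -0.0125 m and y of open_bearing in the frame of red_tray between -0.0015 and 0.0705 m)) or ((x of clutch_hub in the frame of red_tray between -0.0845 and -0.0125 m and y of clutch_hub in the frame of red_tray between -0.0015 and 0.0705 m) and (x of open_bearing in the frame of red_tray between 0.0125 and 0.0845 m and y of open_bearing in the frame of red_tray between -0.0015 and 0.0705 m))) and z of wheel_bearing in the frame of blue_tray between 0.001 and 0.007 m and angle between each of wheel_bearing, axle_spacer, clutch_hub, open_bearing's own z axis and vertical below 0.12 rad and z of axle_spacer in the frame of blue_tray between 0.001 and 0.007 m and z of clutch_hub in the frame of red_tray between 0.001 and 0.007 m and z of open_bearing in the frame of red_tray between 0.001 and 0.007 m and x of brass_drift in the frame of red_tray between -0.045 and 0.045 m and y of brass_drift in the frame of red_tray between -0.082 and -0.016 m and z of brass_drift in the frame of red_tray between 0.007 and 0.0145 m and angle between brass_drift's own x axis and vertical between 1.45 and 1.69 rad and distance of each of steel_drift, black_spacer from where it was at the start of the episode below 0.015 m and linear speed of each of wheel_bearing, axle_spacer, clutch_hub, open_bearing, brass_drift below 0.02 m/s); the robot touches nothing.
It fails at once if a kit part is dropped (moves faster than 0.8 m/s while out of the fingers, a fall of more than about 3 cm) ((linear speed of wheel_bearing above 0.8 m/s and contact force between the fingers and wheel_bearing below 0.05 N) or (linear speed of axle_spacer above 0.8 m/s and contact force between the fingers and axle_spacer below 0.05 N) or (linear speed of clutch_hub above 0.8 m/s and contact force between the fingers and clutch_hub below 0.05 N) or (linear speed of open_bearing above 0.8 m/s and contact force between the fingers and open_bearing below 0.05 N) or (linear speed of brass_drift above 0.8 m/s and contact force between the fingers and brass_drift below 0.05 N)).
It fails at once if the black drift or the black spacer is moved by 15 mm or more (distance of any of steel_drift, black_spacer from where it was at the start of the episode above 0.015 m).
It also fails if it takes over 104 s, if anything falls off the work surface, if the arm or the gripper's body presses on something with over 40 N, if the wrist force passes 120 N, or if a joint passes its speed limit or range.

## Working session

There is one attempt and no reset: what is moved stays moved. The work goes in short steps, Python scripts to look and compute and a tool call to move; the robot and the scene stay as the last step left them, time stands still between calls to the robot, and variables do not carry over. Pictures are saved under pics/ and viewed, at most 14 in all, crops included, and the job is handed in when it is done.

Besides the shell and the picture viewer there is one more tool, called after "Emit:" in YAML: its name, and indented under it one key for each argument. send_rows: Moves the arm, as the interface text tells. Its arguments: {"type":"object","properties":{"plan":{"type":"array","items":{"type":"array","items":{"type":"array","items":{"type":"number"}}}},"fingers":{"type":"number"}},"required":["plan"]}

```bash
mkdir -p pics
python3 - <<'E'
from plant import ctrl
import cv2,pickle
d={}
for n in("top","side"):
    s=ctrl.snapshot(n); d[n]=s
    cv2.imwrite(f"pics/{n}0.png",s["img"][:,:,::-1])
    print(n,s["K"],s["pose"])
pickle.dump(d,open("s0.pkl","wb"))
print(ctrl.get_obs())
E
```

```text
top [[487.43693854   0.         308.87440863]
 [  0.         487.43693854 198.36132048]
 [  0.           0.           1.        ]] [[ 0.01117942 -0.98203119  0.18838726  0.42545597]
 [-0.99990134 -0.00937648  0.01045888  0.0074366 ]
 [-0.00850453 -0.1884856  -0.98203913  1.0362813 ]
 [ 0.          0.          0.          1.        ]]
side [[478.30017103   0.         320.85959468]
 [  0.         478.30017103 209.01366803]
 [  0.           0.           1.        ]] [[ 0.87747544 -0.26227984  0.40155465  0.22762131]
 [-0.47935887 -0.50728923  0.71615132 -0.6641979 ]
 [ 0.01587229 -0.82089398 -0.57086001  0.55097314]
 [ 0.          0.          0.          1.        ]]
{'clock': 0.1, 'joint_pos': array([ 9.11645442e+01,  2.05863269e+01,  6.39068295e-01, -1.68702460e-02,
       -7.01351404e+01, -1.65059925e+01]), 'qvel': array([ 0.10421941, -0.05945598,  0.17969336,  0.03178263,  0.04061671,
       -0.01053334]), 'tau': array([-1.44786747e-03, -5.84162128e+01,  2.93752402e+01,  7.01555774e+00,
        1.01444384e-02, -4.80595770e-05]), 'tool_pos': array([0.17850152, 0.65046396, 0.18673082]), 'orientation': array([ 1.79916490e+02, -8.20641460e-03, -1.53471863e+01]), 'force': array([ 0.23017693,  0.34079887, -0.00992616]), 'moment': array([-0.02557416, -0.03049981,  0.00180497]), 'gripper_force': 0.0, 'opening': 0.08764956022191078}
```

View pics/top0.png

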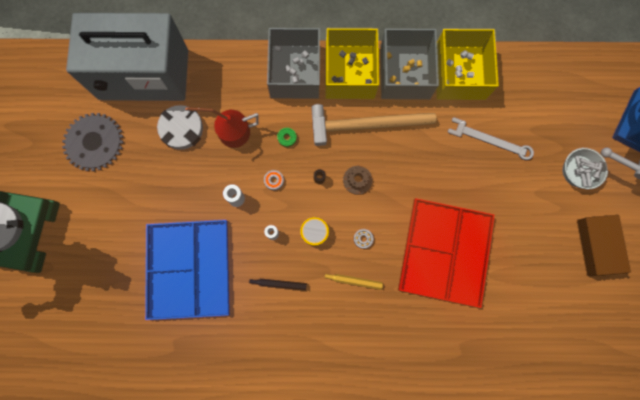

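View pics/side0.png

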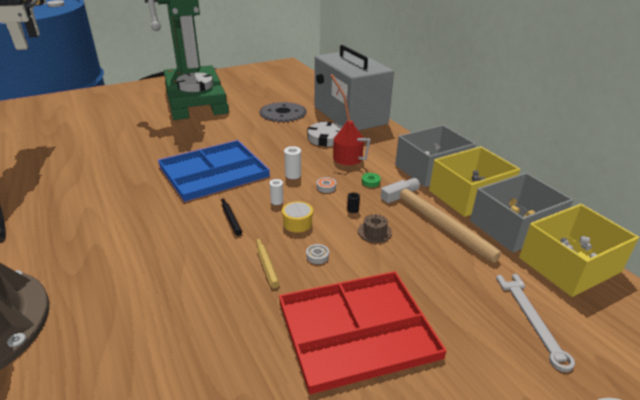

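The top view shows the blue tray around (188,270), the red tray around (447,253), the orange-sealed bearing at (274,180) and the small chrome tube at (271,232). The hub is at (357,180), the open bearing at (363,239) and the brass drift from (327,277) to (383,288). The larger tube at (233,195) and the green ring at (287,137) are the look-alikes. The side view agrees with this. Next I'll look at enlarged crops.

Run:
```python
import cv2,pickle
d=pickle.load(open("s0.pkl","rb"))
for n,(x,y) in(("top",(230,155)),("side",(215,145))):
    c=d[n]["img"][y:y+150,x:x+200,::-1]
    c=cv2.resize(c,None,fx=4,fy=4,interpolation=cv2.INTER_CUBIC)
    cv2.imwrite(f"pics/{n}c.png",c)
c=[d["top"]["img"][195:325,140:240,::-1],d["top"]["img"][195:325,395:495,::-1]]
import numpy as np
cv2.imwrite("pics/tr.png",cv2.resize(np.hstack(c),None,fx=4,fy=4,interpolation=cv2.INTER_CUBIC))
```

```text
(no output)
```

View pics/topc.png

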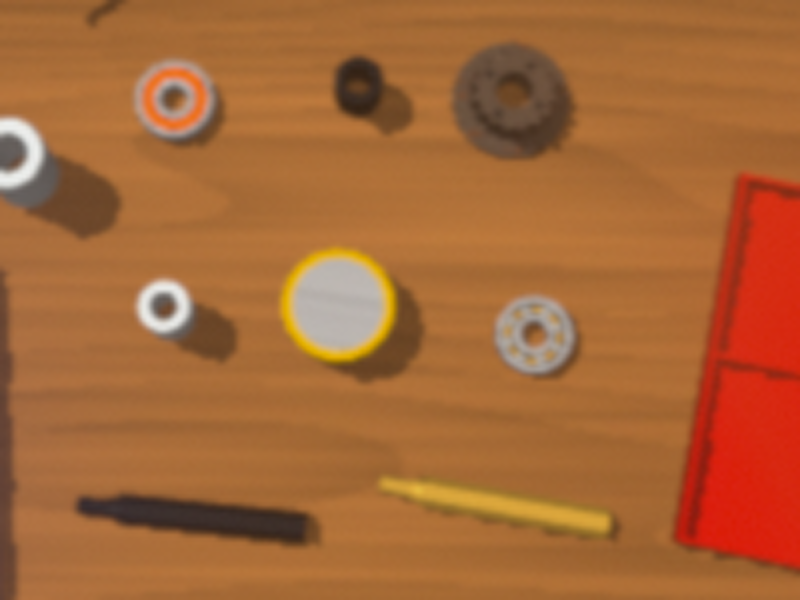

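View pics/sidec.png

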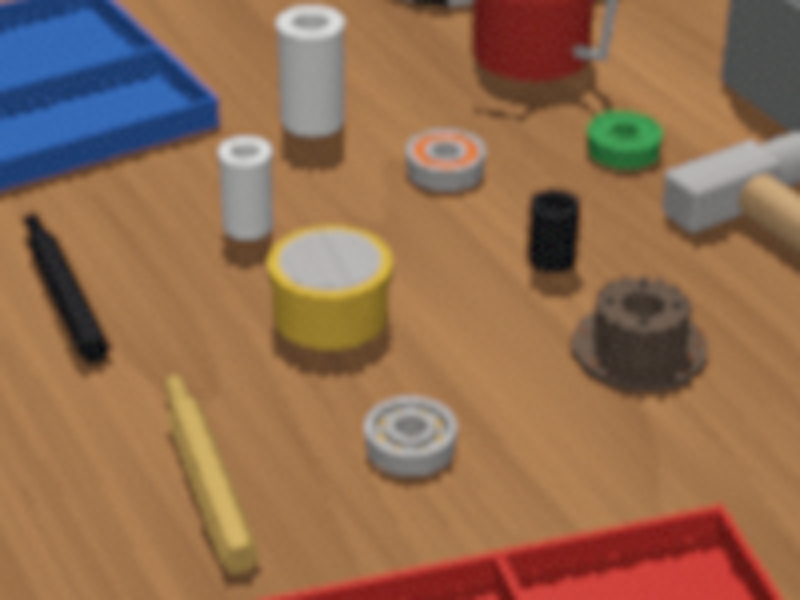

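View pics/tr.png

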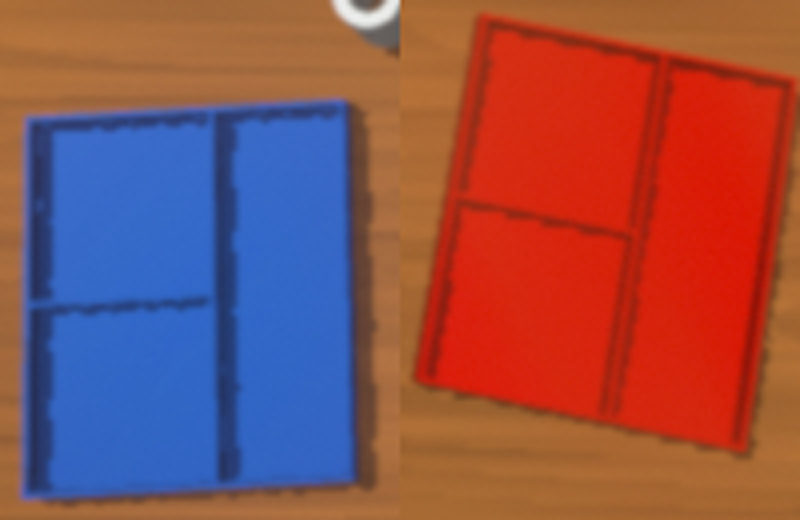

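Crop pixels, top then side:

| Item | Top | Side |
|---|---|---|
| Wheel bearing | (174,98) | (446,150) |
| Spacer | (164,307) | (245,150) |
| Hub bore | (514,91) | (645,304) |
| Open bearing | (535,334) | (410,427) |
| Brass drift, top view nose and butt | (381,484) to (612,522) | |

I can see the tray rims in the third crop. Next I'll triangulate these points.

```bash
cat > h.py <<'E'
import numpy as np,cv2
from scipy.optimize import least_squares
def ray(s,p):
    R=s["pose"][:3,:3]; d=R@np.linalg.inv(s["K"])@[p[0],p[1],1]; return s["pose"][:3,3],d/np.linalg.norm(d)
def atz(s,p,z):
    o,d=ray(s,p); return o+d*(z-o[2])/d[2]
def tri(a,pa,b,pb):
    A=np.zeros((3,3));y=np.zeros(3);L=[ray(a,pa),ray(b,pb)]
    for o,d in L:
        P=np.eye(3)-np.outer(d,d);A+=P;y+=P@o
    x=np.linalg.solve(A,y); return x,1e3*max(np.linalg.norm((np.eye(3)-np.outer(d,d))@(x-o)) for o,d in L)
def cr(p,o): return ((p[0]+.5)/4-.5+o[0],(p[1]+.5)/4-.5+o[1])
E
python3 - <<'E'
from h import *;import pickle
np.set_printoptions(precision=4,suppress=True)
d=pickle.load(open("s0.pkl","rb"));T,S=d["top"],d["side"]
to,so=(230,155),(215,145)
P=dict(wheel=((174,98),(446,150),.013),spacer=((164,307),(245,150),.045),hub=((514,91),(645,304),.029),openb=((535,334),(410,427),.012),
 bspacer=((358,83),(555,200),.035),tin=((338,305),(330,262),.032))
for n,(a,b,z) in P.items():
    print(n,*tri(T,cr(a,to),S,cr(b,so)),"topZ",atz(T,cr(a,to),z),"sideZ",atz(S,cr(b,so),z))
for n,a,b in(("brass",(381,484),(612,522)),("steel",(80,505),(306,528))):
    p,q=(atz(T,cr(k,to),.010) for k in(a,b)); v=p-q
    print(n,"nose",p,"butt",q,"mid",(p+q)/2,"len",np.linalg.norm(v),"yaw",np.degrees(np.arctan2(v[1],v[0])))
for a,b in(((174,378),(237,549)),):
    p,q=(atz(S,cr(k,so),.010) for k in(a,b));print("brass side",p,q,(p+q)/2)
    for k,m in(((381,484),a),((612,522),b)):print(tri(T,cr(k,to),S,cr(m,so)))
tr={"blue":([(28,119),(347,100),(357,484),(25,496)],(140,195),[(160,168),(238,143),(268,174),(180,196)]),
    "red":([(80,14),(397,80),(345,452),(15,383)],(395,195),[(281,292),(395,276),(443,352),(302,385)])}
for n,(c,o,s) in tr.items():
    W=np.array([atz(T,cr(k,o),.018) for k in c]);print(n,W[:,:2].tolist(),"sides",[np.linalg.norm(W[i]-W[(i+1)%4]) for i in range(4)],"centre",W.mean(0))
    # long sides (1->2),(0->3)
    v=(W[1]-W[2])+(W[0]-W[3]);u=(W[0]-W[1])+(W[3]-W[2]);print("long dir",np.degrees(np.arctan2(v[1],v[0])),"short(+y) dir",np.degrees(np.arctan2(u[1],u[0])))
    print("side centre@18",np.mean([atz(S,k,.018) for k in s],0))
    # order check side: print
    Ws=np.array([atz(S,k,.018) for k in s]);print(Ws[:,:2].tolist())
E
```

```text
wheel [0.6643 0.0956 0.0121] 0.9072986802878038 topZ [0.6632 0.0959 0.013 ] sideZ [0.6645 0.0941 0.013 ]
spacer [0.5472 0.095  0.0453] 1.1966206414885854 topZ [0.5461 0.0955 0.045 ] sideZ [0.5486 0.0952 0.045 ]
hub [ 0.6671 -0.0867  0.027 ] 1.7827944234761977 topZ [ 0.665  -0.0857  0.029 ] sideZ [ 0.6673 -0.0893  0.029 ]
openb [ 0.5386 -0.0977  0.0109] 0.7047690458736219 topZ [ 0.5378 -0.0973  0.012 ] sideZ [ 0.5387 -0.099   0.012 ]
bspacer [ 0.6687 -0.0038  0.0361] 1.9335431881892648 topZ [ 0.6671 -0.003   0.035 ] sideZ [ 0.6717 -0.0027  0.035 ]
tin [0.5508 0.0061 0.0307] 1.0343761536562703 topZ [0.5496 0.0065 0.032 ] sideZ [0.551  0.0043 0.032 ]
brass nose [ 0.459  -0.0167  0.01  ] butt [ 0.4409 -0.1364  0.01  ] mid [ 0.4499 -0.0766  0.01  ] len 0.12100056048773074 yaw 81.38067165733491
steel nose [0.4465 0.1396 0.01  ] butt [0.4361 0.022  0.01  ] mid [0.4413 0.0808 0.01  ] len 0.11805300245087379 yaw 84.91766083836102
brass side [ 0.4614 -0.0172  0.01  ] [ 0.4412 -0.1321  0.01  ] [ 0.4513 -0.0747  0.01  ]
(array([ 0.4602, -0.0171,  0.0102]), np.float64(1.2098141690909774))
(array(
[... 604 characters left out ...]
448805, 0.17423957530040968], [0.37240087797628973, 0.1750768620262657]]
red [[0.6234506868382164, -0.2062689821878131], [0.5896288936091809, -0.3718726227469442], [0.3979001562143161, -0.334017749090877], [0.4305130205795584, -0.16731667941932143]] sides [np.float64(0.16902212714217488), np.float64(0.1954300391509602), np.float64(0.16986125382719425), np.float64(0.19683044721867987)] centre [ 0.5104 -0.2699  0.018 ]
long dir -11.291870620374203 short(+y) dir 78.69442523598644
side centre@18 [ 0.5091 -0.2722  0.018 ]
[[0.43863214414519336, -0.16592559744334462], [0.6182362392847792, -0.21901755597613481], [0.5867088841677717, -0.37409938239243123], [0.3926346839551811, -0.32959730835065554]]
```

Heights and sizes match the text to within 2 mm, and both trays come out at 169 by 197 mm. Before planning, I'll check the tall neighbours and write a move helper.

```bash
cat > m.py <<'E'
import sys,numpy as np
from plant import ctrl
from scipy.spatial.transform import Rotation as Ro
# usage: m.py x y z yaw -> row (cm,deg) from the measured pose; orientation target exactly down
o=ctrl.get_obs(); R=Ro.from_euler("xyz",o["orientation"],degrees=True)
for a in " ".join(sys.argv[1:]).split(","):
    t=[float(v) for v in a.split()]
    G=Ro.from_euler("xyz",[180,0,t[3]],degrees=True)
    print(np.round(np.r_[100*R.inv().apply(np.array(t[:3])-o["tool_pos"]),(R.inv()*G).as_rotvec(degrees=True)],2).tolist())
print(o["clock"],o["tool_pos"].round(4),o["orientation"].round(2),round(o["opening"],4))
E
python3 - <<'E'
from h import *;import pickle
d=pickle.load(open("s0.pkl","rb"));T,S=d["top"],d["side"]
print("tube",tri(T,cr((8,153),(230,155)),S,cr((312,20),(215,145))))
print("can",atz(T,(232,125),.06),"press edge",atz(T,(57,200),.02),atz(T,(45,272),.02), "green",atz(T,(287,137),.013))
E
python3 m.py .30 .45 .16 -45 , .664 .0955 .12 -45
```

```text
tube (array([0.62347411, 0.1751171 , 0.06267974]), np.float64(1.4277152070559629))
can [0.76829079 0.18126724 0.06      ] press edge [0.61173065 0.55502182 0.02      ] [0.45978291 0.56345043 0.02      ] green [0.75821683 0.06780309 0.013     ]
[17.02, 16.11, 2.7, 0.08, -0.03, 29.65]
[61.51, 40.66, 6.74, 0.08, -0.03, 29.65]
0.1 [0.1785 0.6505 0.1867] [ 1.7992e+02 -1.0000e-02 -1.5350e+01] 0.0876
```

Nothing tall is in the way if the wheel bearing is picked with yaw -90, where the fingers close along x. I'll start by backing away from the press.

Emit:
send_rows:
  plan:
    - [[3, 2.8, 0, 0, 0, 7], [6, 5.6, 0, 0, 0, 14], [9, 8.4, 0, 0, 0, 21], [12, 11.2, 0, 0, 0, 28], [15, 14, 0, 0, 0, 35], [17, 16.1, 0, 0, 0, 42], [17, 16.1, 0, 0, 0, 46], [17, 16.1, 0, 0, 0, 46]]
  fingers: 0.7

```text
clock: 0.77
tool_pos: [0.3007, 0.4492, 0.1879]
orientation: [-180.0, 0.0, -61.7]
force: [0.2, 0.1, 0.7]
opening: 0.0617
gripper_force: 0.0
```

```bash
python3 m.py .664 .0955 .10 -90
```

```text
[48.38, -15.18, 8.77, -0.0, 0.02, 28.35]
0.7667 [0.3007 0.4492 0.1879] [-1.7999e+02  2.0000e-02 -6.1650e+01] 0.0617
```

Emit:
send_rows:
  plan:
    - [[4, -1.25, 0.6, 0, 0, 4], [8, -2.5, 1.2, 0, 0, 8], [12, -3.75, 1.8, 0, 0, 12], [16, -5, 2.4, 0, 0, 16], [20, -6.25, 3, 0, 0, 20], [24, -7.5, 3.6, 0, 0, 24], [28, -8.75, 4.2, 0, 0, 28.3], [31, -9.7, 4.8, 0, 0, 28.3]]

```text
clock: 1.43
tool_pos: [0.5353, 0.2242, 0.139]
orientation: [180.0, -0.0, -89.7]
force: [-0.2, 0.8, 0.2]
opening: 0.0615
gripper_force: 0.0
```

```bash
python3 m.py .664 .0955 .10 -90
```

```text
[12.93, -12.8, 3.91, 0.0, -0.01, 0.3]
1.4333 [0.5353 0.2242 0.139 ] [ 1.80e+02 -1.00e-02 -8.97e+01] 0.0615
```

Emit:
send_rows:
  plan:
    - [[2.8, -2.8, 0.9, 0, 0, 0], [5.6, -5.6, 1.8, 0, 0, 0], [8.4, -8.4, 2.7, 0, 0, 0], [11, -11, 3.5, 0, 0, 0.3], [12.6, -12.5, 3.9, 0, 0, 0.3], [12.9, -12.8, 3.9, 0, 0, 0.3], [12.9, -12.8, 5, 0, 0, 0.3], [12.9, -12.8, 7, 0, 0, 0.3]]

```text
clock: 2.1
tool_pos: [0.6641, 0.0981, 0.0706]
orientation: [-179.8, 0.1, -89.8]
force: [1.1, 0.8, 0.9]
opening: 0.0613
gripper_force: 0.0
```

```bash
python3 m.py .664 .0955 .003 -90
python3 - <<'E'
from plant import ctrl
import cv2,numpy as np
a=ctrl.snapshot("top")["img"][130:255,220:370];b=ctrl.snapshot("side")["img"][110:235,265:415]
cv2.imwrite("pics/g1.png",cv2.resize(np.hstack([a,b])[:,:,::-1],(800,333),interpolation=cv2.INTER_CUBIC))
E
```

```text
[0.27, 0.03, 6.76, -0.2, 0.07, 0.17]
2.1 [0.6641 0.0981 0.0706] [-1.798e+02  7.000e-02 -8.983e+01] 0.0613
```

View pics/g1.png

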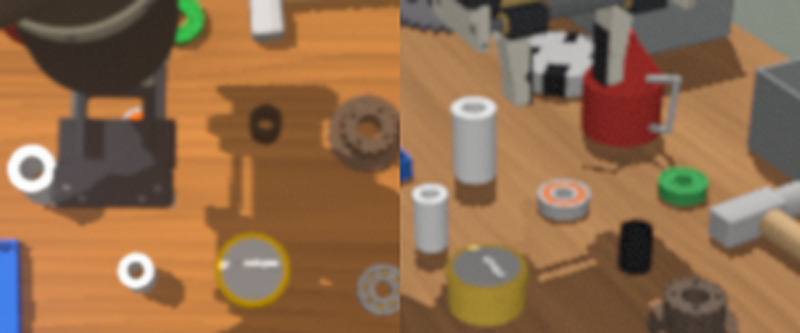

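The gripper straddles the orange bearing (side crop at (563,195)) with its body clear of the tall tube at (475,135). I'll descend and grip.

Emit:
send_rows:
  plan:
    - [[0.1, 0, 1.5, 0, 0, 0.2], [0.2, 0, 3, 0, 0, 0.2], [0.2, 0, 4.5, 0, 0, 0.2], [0.2, 0, 5.6, 0, 0, 0.2], [0.2, 0, 6.3, 0, 0, 0.2], [0.2, 0, 6.6, 0, 0, 0.2], [0.2, 0, 6.6, 0, 0, 0.2], [0.2, 0, 6.6, 0, 0, 0.2]]

```text
clock: 2.87
tool_pos: [0.663, 0.0953, 0.0042]
orientation: [-180.0, 0.0, -90.1]
force: [0.6, -0.4, 0.4]
opening: 0.0615
gripper_force: 0.0
```

Emit:
send_rows:
  plan:
    - [[0, 0, 0, 0, 0, 0], [0, 0, 0, 0, 0, 0], [0, 0, 0, 0, 0, 0], [0, 0, 0, 0, 0, 0], [0, 0, 0, 0, 0, 0], [0, 0, 0, 0, 0, 0]]
  fingers: 0

```text
clock: 3.37
tool_pos: [0.6626, 0.0949, 0.0037]
orientation: [-180.0, 0.0, -90.1]
force: [-0.5, 0.2, 1.2]
opening: 0.0267
gripper_force: 0.0
```

The opening is 26.7 mm, which is under the bearing's 42 mm diameter, so I'll look before going further.

```bash
cat > look.py <<'E'
import sys,cv2
from plant import ctrl
n,x,y,w,h,f=sys.argv[1:7];x,y,w,h=map(int,(x,y,w,h))
i=ctrl.snapshot(n)["img"][y:y+h,x:x+w,::-1];k=min(800/w,600/h)
cv2.imwrite(f"pics/{f}.png",cv2.resize(i,None,fx=k,fy=k,interpolation=cv2.INTER_CUBIC))
E
python3 look.py side 240 100 200 130 g2; python3 m.py .664 .0955 .003 -90
```

```text
[-0.06, -0.15, 0.06, -0.0, 0.0, -0.15]
3.4167 [0.6625 0.0949 0.0036] [-180.      0.    -90.15] 0.0226
```

View pics/g2.png

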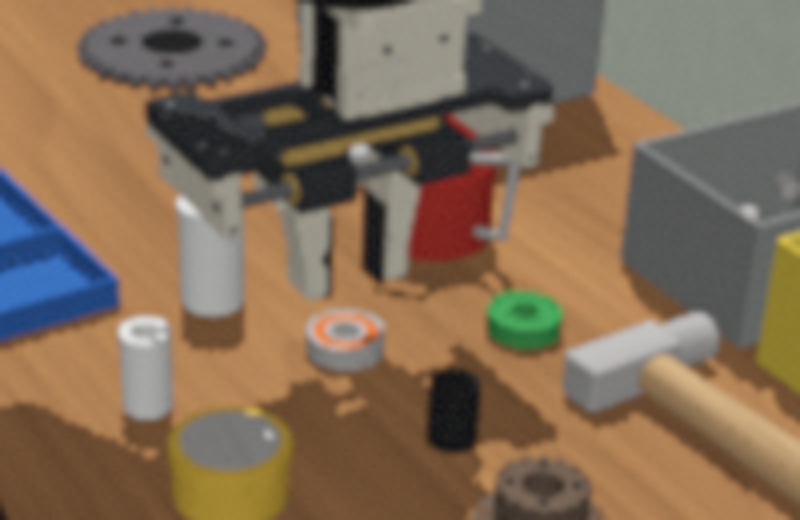

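```bash
python3 look.py top 200 120 200 150 g3
python3 - <<'E'
from h import *;import pickle
d=pickle.load(open("s0.pkl","rb"))
for n in d:
    s=d[n];M=np.linalg.inv(s["pose"])
    for p in([.6625,.0949,.0036],[.6625,.0949,.07],[.6625,.0949,.03]):
        c=s["K"]@(M@np.r_[p,1])[:3];print(n,c[:2]/c[2])
print(atz(d["side"],(327,172),.0036),atz(d["side"],(327,172),.03))
E
```

```text
top [273.90609933 180.44109363]
top [271.33650998 173.13184909]
top [272.92327585 177.64543402]
side [325.04848292 185.90131433]
side [325.71614396 158.75961276]
side [325.30797045 175.35264863]
[0.69510693 0.14451223 0.0036    ] [0.67255993 0.10550785 0.03      ]
```

View pics/g3.png

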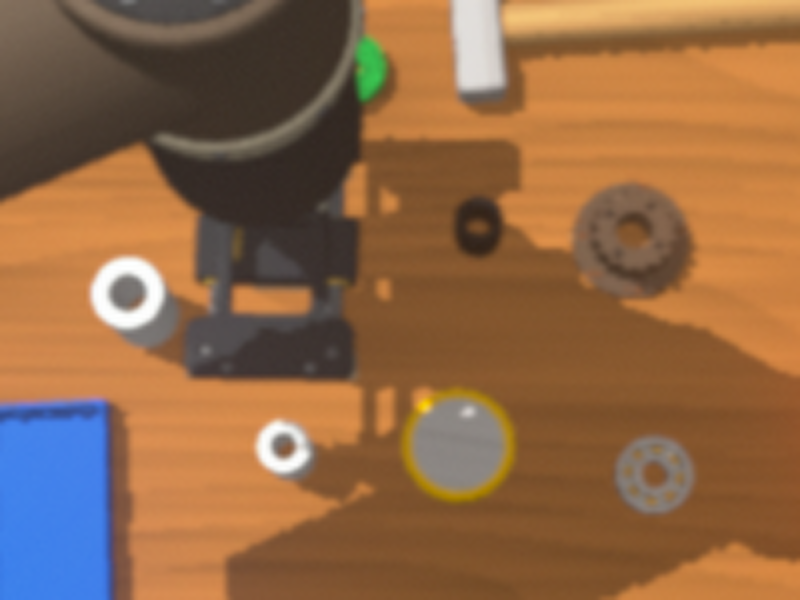

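Run:
```python
from h import *;import pickle
d=pickle.load(open("s0.pkl","rb"))
for p in((318,174),(336.5,169.5)):
    for z in(.0036,.02,.03,.04):print(p,atz(d["side"],p,z).round(4))
for z in(.07,.1,.12,.15):print("plate",atz(d["top"],(246.5,214),z).round(4),atz(d["top"],(288.5,214),z).round(4))
# side plate near corner, crop (165,105)&(215,175)
for z in(.08,.1,.12,.15):print("side plate L/R bottom-near",z,atz(d["side"],(277.5,126),z).round(4),atz(d["side"],(377,124),z).round(4))
```

```text
(318, 174) [0.6728 0.146  0.0036]
(318, 174) [0.6595 0.1217 0.02  ]
(318, 174) [0.6514 0.1069 0.03  ]
(318, 174) [0.6432 0.0921 0.04  ]
(336.5, 169.5) [0.7199 0.1444 0.0036]
(336.5, 169.5) [0.7051 0.1202 0.02  ]
(336.5, 169.5) [0.6961 0.1054 0.03  ]
(336.5, 169.5) [0.6871 0.0907 0.04  ]
plate [0.5776 0.1426 0.07  ] [0.5785 0.0583 0.07  ]
plate [0.5729 0.1384 0.1   ] [0.5737 0.0567 0.1   ]
plate [0.5698 0.1357 0.12  ] [0.5706 0.0556 0.12  ]
plate [0.565  0.1315 0.15  ] [0.5658 0.0541 0.15  ]
side plate L/R bottom-near 0.08 [0.6303 0.2646 0.08  ] [0.8412 0.1707 0.08  ]
side plate L/R bottom-near 0.1 [0.6132 0.2252 0.1   ] [0.8151 0.1353 0.1   ]
side plate L/R bottom-near 0.12 [0.5961 0.1857 0.12  ] [0.7891 0.0998 0.12  ]
side plate L/R bottom-near 0.15 [0.5705 0.1266 0.15  ] [0.75   0.0466 0.15  ]
```

The two finger tips in the side view (318,174) and (336,169.5) only fit the known xy at about 37 mm height. The tips are really about 34 mm higher than the reported TCP, so I'll trust the pictures. I'll reopen and go down in small steps, watching the force.

Emit:
send_rows:
  plan:
    - [[0, 0, 0, 0, 0, 0], [0, 0, 0, 0, 0, 0], [0, 0, 0, 0, 0, 0], [0, 0, 0, 0, 0, 0], [0, 0, 0, 0, 0, 0], [0, 0, 0, 0, 0, 0], [0, 0, 0, 0, 0, 0], [0, 0, 0, 0, 0, 0]]
  fingers: 0.75

```text
clock: 4.13
tool_pos: [0.6625, 0.095, 0.0036]
orientation: [180.0, -0.0, -90.1]
force: [0.1, -0.3, 0.7]
opening: 0.064
gripper_force: 0.0
```

Emit:
send_rows:
  plan:
    - [[0, 0, 0.5, 0, 0, 0], [0, 0, 1, 0, 0, 0], [0, 0, 1.5, 0, 0, 0], [0, 0, 1.8, 0, 0, 0], [0, 0, 2, 0, 0, 0], [0, 0, 2, 0, 0, 0], [0, 0, 2, 0, 0, 0]]

```text
clock: 4.72
tool_pos: [0.6625, 0.0949, -0.0166]
orientation: [180.0, -0.0, -90.1]
force: [-0.1, -0.3, 0.7]
opening: 0.0658
gripper_force: 0.0
```

```bash
python3 look.py side 260 120 150 112 g4; python3 m.py .664 .0955 .003 -90
```

```text
[-0.05, -0.13, -1.94, -0.01, -0.0, -0.14]
4.7667 [ 0.6627  0.095  -0.0164] [-179.99   -0.    -90.14] 0.0659
```

View pics/g4.png

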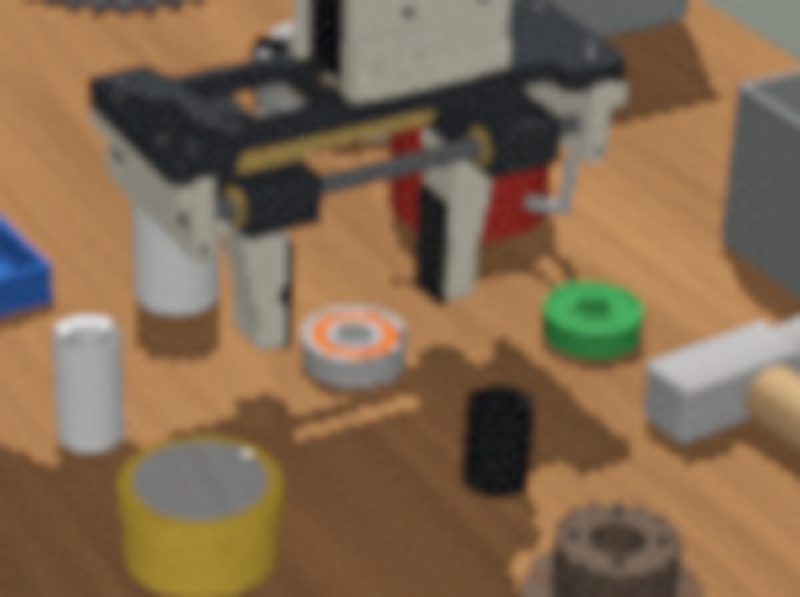

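The tips, at crop (262,345) and (452,298), straddle the bearing and are still about 15 mm up. I'll go down and probe for the table.

Emit:
send_rows:
  plan:
    - [[0, 0, 0.3, 0, 0, 0], [0, 0, 0.6, 0, 0, 0], [0, 0, 0.8, 0, 0, 0], [0, 0, 1, 0, 0, 0], [0, 0, 1, 0, 0, 0], [0, 0, 1, 0, 0, 0]]

```text
clock: 5.27
tool_pos: [0.6624, 0.0949, -0.0266]
orientation: [180.0, -0.0, -90.1]
force: [-0.4, -0.2, 0.3]
opening: 0.0657
gripper_force: 0.0
```

Emit:
send_rows:
  plan:
    - [[0, 0, 0.1, 0, 0, 0], [0, 0, 0.15, 0, 0, 0], [0, 0, 0.2, 0, 0, 0], [0, 0, 0.2, 0, 0, 0]]

```text
clock: 5.6
tool_pos: [0.6625, 0.095, -0.0285]
orientation: [180.0, 0.0, -90.1]
force: [-1.0, 0.2, -0.4]
opening: 0.0661
gripper_force: 0.0
```

Emit:
send_rows:
  plan:
    - [[0, 0, 0.1, 0, 0, 0], [0, 0, 0.15, 0, 0, 0], [0, 0, 0.15, 0, 0, 0]]

```text
clock: 5.85
tool_pos: [0.6624, 0.0949, -0.0301]
orientation: [180.0, -0.0, -90.1]
force: [-0.0, -0.9, -0.1]
opening: 0.0658
gripper_force: 0.0
```

Emit:
send_rows:
  plan:
    - [[0, 0, 0.05, 0, 0, 0], [0, 0, 0.1, 0, 0, 0], [0, 0, 0.15, 0, 0, 0], [0, 0, 0.15, 0, 0, 0]]

```text
clock: 6.18
tool_pos: [0.6625, 0.0949, -0.0316]
orientation: [180.0, -0.0, -90.1]
force: [0.2, 0.3, 0.7]
opening: 0.0657
gripper_force: 0.0
```

Emit:
send_rows:
  plan:
    - [[0, 0, 0.05, 0, 0, 0], [0, 0, 0.1, 0, 0, 0], [0, 0, 0.1, 0, 0, 0]]

```text
clock: 6.43
tool_pos: [0.6625, 0.0949, -0.0326]
orientation: [180.0, -0.0, -90.1]
force: [0.4, -1.0, 0.4]
opening: 0.0656
gripper_force: 0.0
```

Emit:
send_rows:
  plan:
    - [[0, 0, 0, 0, 0, 0], [0, 0, 0, 0, 0, 0], [0, 0, 0, 0, 0, 0], [0, 0, 0, 0, 0, 0], [0, 0, 0, 0, 0, 0], [0, 0, 0, 0, 0, 0]]
  fingers: 0

```text
clock: 6.93
tool_pos: [0.6626, 0.095, -0.0324]
orientation: [-180.0, 0.0, -90.1]
force: [-0.1, 0.5, -0.0]
opening: 0.0407
gripper_force: 30.0
```

Gripped at 40.7 mm with 30 N. I'll lift and carry it to the blue pocket at (0.516, 0.307), turning to the pocket's diagonal on the way.

Emit:
send_rows:
  plan:
    - [[0, 0, -1.5, 0, 0, 0], [0, 0, -4, 0, 0, 0], [0, 0, -7, 0, 0, -3], [-1, 0.7, -9, 0, 0, -8], [-4, 2.8, -9, 0, 0, -14], [-7, 4.9, -9, 0, 0, -20], [-10, 7, -9, 0, 0, -26], [-13, 9, -9, 0, 0, -32]]

```text
clock: 7.6
tool_pos: [0.5716, 0.226, 0.0577]
orientation: [-180.0, 0.0, -57.9]
force: [-0.5, 1.0, -1.6]
opening: 0.0409
gripper_force: 30.0
```

```bash
python3 m.py .516 .307 .058 -41, .516 .307 -.028 -41
```

```text
[-9.82, 0.4, -0.03, -0.0, 0.01, -16.9]
[-9.81, 0.4, 8.57, -0.0, 0.01, -16.9]
7.6 [0.5716 0.226  0.0577] [-1.80e+02  1.00e-02 -5.79e+01] 0.0409
```

Emit:
send_rows:
  plan:
    - [[-3, 0.1, 0, 0, 0, -5], [-6, 0.2, 0, 0, 0, -11], [-8.8, 0.4, 0, 0, 0, -16.9], [-9.8, 0.4, 0.5, 0, 0, -16.9], [-9.8, 0.4, 3, 0, 0, -16.9], [-9.8, 0.4, 5.5, 0, 0, -16.9], [-9.8, 0.4, 7, 0, 0, -16.9], [-9.8, 0.4, 7.6, 0, 0, -16.9]]

```text
clock: 8.27
tool_pos: [0.5163, 0.3048, -0.0212]
orientation: [179.8, 0.0, -41.3]
force: [-0.2, -0.3, -1.3]
opening: 0.0408
gripper_force: 30.0
```

Emit:
send_rows:
  plan:
    - [[0, 0, 0.3, 0, 0, 0], [0, 0, 0.6, 0, 0, 0], [0, 0, 0.7, 0, 0, 0], [0, 0, 0.8, 0, 0, 0], [0, 0, 0.8, 0, 0, 0]]

```text
clock: 8.68
tool_pos: [0.5182, 0.3066, -0.0258]
orientation: [-179.9, -0.0, -41.3]
force: [-0.3, -1.1, -1.0]
opening: 0.0404
gripper_force: 30.0
```

Emit:
send_rows:
  plan:
    - [[0, 0, 0.05, 0, 0, 0], [0, 0, 0.1, 0, 0, 0], [0, 0, 0.15, 0, 0, 0], [0, 0, 0.2, 0, 0, 0], [0, 0, 0.2, 0, 0, 0]]

```text
clock: 9.1
tool_pos: [0.5177, 0.3063, -0.0284]
orientation: [-180.0, -0.0, -41.2]
force: [0.1, -0.6, -1.2]
opening: 0.0407
gripper_force: 30.0
```

Emit:
send_rows:
  plan:
    - [[0, 0, 0.05, 0, 0, 0], [0, 0, 0.1, 0, 0, 0], [0, 0, 0.1, 0, 0, 0]]

```text
clock: 9.35
tool_pos: [0.5178, 0.3064, -0.0285]
orientation: [-180.0, -0.0, -41.2]
force: [-3.0, -1.0, 8.9]
opening: 0.0408
gripper_force: 30.0
```

The 8.9 N shows it is on the floor. I'll release it, rise, and go for the spacer.

Emit:
send_rows:
  plan:
    - [[0, 0, 0, 0, 0, 0], [0, 0, 0, 0, 0, 0], [0, 0, 0, 0, 0, 0], [0, 0, 0, 0, 0, 0], [0, 0, -0.5, 0, 0, 0], [0, 0, -2.5, 0, 0, 0], [0, 0, -5.5, 0, 0, 0], [0, 0, -8.5, 0, 0, 0]]
  fingers: 0.62

```text
clock: 10.02
tool_pos: [0.5172, 0.3056, 0.056]
orientation: [179.9, -0.0, -41.2]
force: [0.7, 0.4, -0.5]
opening: 0.0542
gripper_force: 0.0
```

```bash
python3 m.py .547 .0952 .06 -45, .547 .0952 -.011 -45
```

```text
[16.11, 13.86, -0.37, 0.14, -0.01, 3.75]
[16.11, 13.84, 6.73, 0.14, -0.01, 3.75]
10.0167 [0.5172 0.3056 0.056 ] [179.86  -0.   -41.25] 0.0542
```

Emit:
send_rows:
  plan:
    - [[3, 2.6, -0.3, 0, 0, 1], [6, 5.2, -0.3, 0, 0, 2], [9, 7.8, -0.3, 0, 0, 3], [12, 10.4, -0.3, 0, 0, 3.7], [14.6, 12.5, -0.3, 0, 0, 3.7], [15.9, 13.7, -0.3, 0, 0, 3.7], [16.1, 13.9, -0.3, 0, 0, 3.7], [16.1, 13.9, -0.3, 0, 0, 3.7]]

```text
clock: 10.68
tool_pos: [0.5473, 0.0945, 0.0589]
orientation: [-180.0, -0.0, -45.1]
force: [0.3, 0.6, -0.3]
opening: 0.0547
gripper_force: 0.0
```

```bash
python3 m.py .547 .0952 -.011 -45;python3 look.py side 160 110 200 130 g5
```

```text
[-0.07, -0.03, 6.99, -0.01, -0.01, -0.07]
10.6833 [0.5473 0.0945 0.0589] [-1.7999e+02 -1.0000e-02 -4.5070e+01] 0.0547
```

View pics/g5.png

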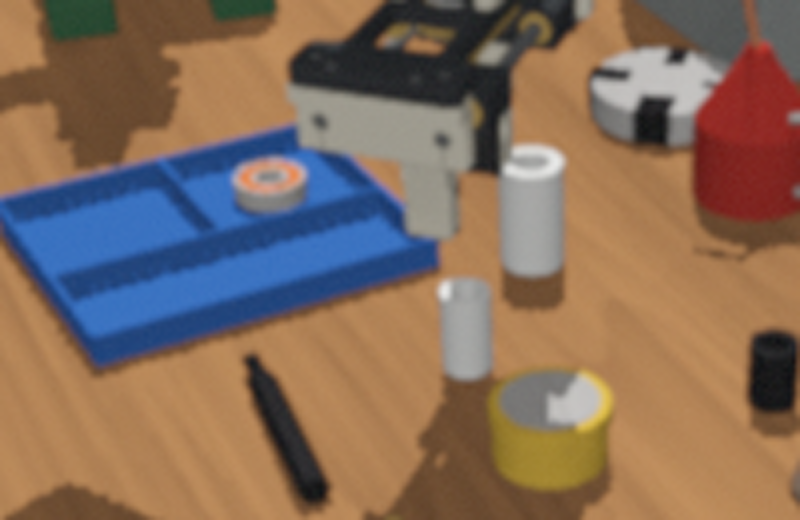

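The orange bearing at crop (270,185) lies flat in its blue pocket, and the gripper is above the small spacer at crop (466,330). I'll descend and grip.

Emit:
send_rows:
  plan:
    - [[-0.1, 0, 2, 0, 0, 0], [-0.1, 0, 4, 0, 0, 0], [-0.1, 0, 5.5, 0, 0, 0], [-0.1, 0, 6.5, 0, 0, 0], [-0.1, 0, 7, 0, 0, 0], [-0.1, 0, 7, 0, 0, 0], [-0.1, 0, 7, 0, 0, 0]]

```text
clock: 11.32
tool_pos: [0.5468, 0.097, -0.0111]
orientation: [-180.0, -0.0, -44.9]
force: [0.4, 0.1, 0.3]
opening: 0.0543
gripper_force: 0.0
```

Emit:
send_rows:
  plan:
    - [[0, 0, 0, 0, 0, 0], [0, 0, 0, 0, 0, 0], [0, 0, 0, 0, 0, 0], [0, 0, 0, 0, 0, 0], [0, 0, 0, 0, 0, 0], [0, 0, 0, 0, 0, 0], [0, 0, 0, 0, 0, 0], [0, 0, 0, 0, 0, 0]]
  fingers: 0

```text
clock: 11.98
tool_pos: [0.5467, 0.0964, -0.0111]
orientation: [-180.0, -0.0, -44.9]
force: [-0.1, -0.4, 3.6]
opening: 0.0255
gripper_force: 30.0
```

```bash
python3 m.py .42 .301 .07 -41
```

```text
[-23.42, -5.54, -8.12, -0.02, -0.02, -3.94]
11.9833 [ 0.5467  0.0964 -0.0111] [-1.7998e+02 -1.0000e-02 -4.4940e+01] 0.0255
```

Spacer gripped at 25.5 mm. I'll lift and carry it to the other blue pocket.

Emit:
send_rows:
  plan:
    - [[0, 0, -2, 0, 0, 0], [0, 0, -5, 0, 0, 0], [-1, -0.2, -8, 0, 0, -1], [-4.5, -1, -8.1, 0, 0, -4], [-8.3, -1.9, -8.1, 0, 0, -4], [-12.1, -2.8, -8.1, 0, 0, -4], [-15.9, -3.7, -8.1, 0, 0, -4], [-19.5, -4.6, -8.1, 0, 0, -4]]

```text
clock: 12.65
tool_pos: [0.4394, 0.2678, 0.0695]
orientation: [180.0, 0.0, -41.0]
force: [0.5, 0.5, -2.0]
opening: 0.0251
gripper_force: 30.0
```

Emit:
send_rows:
  plan:
    - [[-2.5, -0.9, 0, 0, 0, 0], [-3.9, -1, 0, 0, 0, 0], [-3.9, -1, 1.5, 0, 0, 0], [-3.9, -1, 4, 0, 0, 0], [-3.9, -1, 6, 0, 0, 0], [-3.9, -1, 7, 0, 0, 0], [-3.9, -1, 7.3, 0, 0, 0], [-3.9, -1, 7.3, 0, 0, 0]]

```text
clock: 13.32
tool_pos: [0.4178, 0.2992, -0.004]
orientation: [179.9, -0.0, -41.0]
force: [0.3, -0.2, -0.5]
opening: 0.0251
gripper_force: 30.0
```

Emit:
send_rows:
  plan:
    - [[0, 0, 0.1, 0, 0, 0], [0, 0, 0.15, 0, 0, 0], [0, 0, 0.2, 0, 0, 0], [0, 0, 0.25, 0, 0, 0], [0, 0, 0.25, 0, 0, 0]]

```text
clock: 13.73
tool_pos: [0.4182, 0.3, -0.0055]
orientation: [-180.0, 0.0, -40.9]
force: [1.3, 0.5, -0.9]
opening: 0.0251
gripper_force: 30.0
```

Emit:
send_rows:
  plan:
    - [[0, 0, 0.05, 0, 0, 0], [0, 0, 0.1, 0, 0, 0], [0, 0, 0.1, 0, 0, 0]]

```text
clock: 13.98
tool_pos: [0.418, 0.2997, -0.0069]
orientation: [180.0, 0.0, -40.9]
force: [-1.1, 1.0, -0.3]
opening: 0.0249
gripper_force: 30.0
```

Emit:
send_rows:
  plan:
    - [[0, 0, 0.05, 0, 0, 0], [0, 0, 0.1, 0, 0, 0], [0, 0, 0.1, 0, 0, 0]]

```text
clock: 14.23
tool_pos: [0.4182, 0.2999, -0.0072]
orientation: [-180.0, -0.0, -40.9]
force: [-2.3, -1.8, 8.2]
opening: 0.025
gripper_force: 30.0
```

Contact. I'll release, rise, and head for the hub.

Emit:
send_rows:
  plan:
    - [[0, 0, 0, 0, 0, 0], [0, 0, 0, 0, 0, 0], [0, 0, 0, 0, 0, 0], [0, 0, 0, 0, 0, 0], [0, 0, -1, 0, 0, 0], [0, 0, -4, 0, 0, 0], [0, 0, -7, 0, 0, 0], [0, 0, -9, 0, 0, 0]]
  fingers: 0.6

```text
clock: 14.9
tool_pos: [0.4187, 0.3003, 0.0852]
orientation: [-179.9, -0.0, -40.9]
force: [-0.4, 0.4, 0.0]
opening: 0.0528
gripper_force: 0.0
```

```bash
python3 m.py .666 -.0868 .08 -56
```

```text
[44.04, 13.06, 0.5, -0.12, -0.01, 15.09]
14.9 [0.4187 0.3003 0.0852] [-1.7988e+02 -2.0000e-02 -4.0910e+01] 0.0528
```

Emit:
send_rows:
  plan:
    - [[3.7, 1.1, 0, 0, 0, 3], [7.5, 2.2, 0, 0, 0, 6], [11.3, 3.3, 0, 0, 0, 9], [15.1, 4.4, 0, 0, 0, 12], [18.9, 5.6, 0, 0, 0, 15], [22.7, 6.7, 0, 0, 0, 15], [26.5, 7.8, 0, 0, 0, 15], [30.3, 9, 0, 0, 0, 15]]
  fingers: 0.9

```text
clock: 15.57
tool_pos: [0.5889, 0.0315, 0.083]
orientation: [-180.0, -0.0, -55.9]
force: [-0.4, 2.0, -0.2]
opening: 0.0786
gripper_force: 0.0
```

```bash
python3 m.py .666 -.0868 .08 -56
```

```text
[14.12, 0.24, 0.3, -0.04, -0.01, 0.07]
15.5667 [0.5889 0.0315 0.083 ] [-1.7996e+02 -1.0000e-02 -5.5930e+01] 0.0786
```

Emit:
send_rows:
  plan:
    - [[3.8, 0.1, 0.3, 0, 0, 0], [7.6, 0.2, 0.3, 0, 0, 0], [11, 0.2, 0.3, 0, 0, 0], [13.4, 0.2, 0.3, 0, 0, 0], [14.1, 0.2, 1, 0, 0, 0], [14.1, 0.2, 3, 0, 0, 0], [14.1, 0.2, 5, 0, 0, 0], [14.1, 0.2, 5, 0, 0, 0]]

```text
clock: 16.23
tool_pos: [0.662, -0.0848, 0.0282]
orientation: [179.7, 0.2, -56.0]
force: [-1.2, -0.1, -0.1]
opening: 0.079
gripper_force: 0.0
```

```bash
python3 m.py .666 -.0868 -.0205 -56
```

```text
[0.41, -0.24, 4.87, 0.31, 0.22, -0.02]
16.2333 [ 0.662  -0.0848  0.0282] [179.69   0.22 -56.02] 0.079
```

Emit:
send_rows:
  plan:
    - [[0.2, -0.1, 0.5, 0, 0, 0], [0.2, -0.1, 1.5, 0, 0, 0], [0.2, -0.1, 2.8, 0, 0, 0], [0.2, -0.1, 3.8, 0, 0, 0], [0.2, -0.1, 4.5, 0, 0, 0], [0.2, -0.1, 4.8, 0, 0, 0], [0.2, -0.1, 4.8, 0, 0, 0], [0.2, -0.1, 4.8, 0, 0, 0]]

```text
clock: 16.9
tool_pos: [0.6675, -0.0858, -0.0156]
orientation: [-180.0, -0.0, -55.9]
force: [0.4, 0.4, -0.2]
opening: 0.0792
gripper_force: 0.0
```

Emit:
send_rows:
  plan:
    - [[0, 0, 0, 0, 0, 0], [0, 0, 0, 0, 0, 0], [0, 0, 0, 0, 0, 0], [0, 0, 0, 0, 0, 0], [0, 0, 0, 0, 0, 0], [0, 0, 0, 0, 0, 0], [0, 0, 0, 0, 0, 0], [0, 0, 0, 0, 0, 0]]
  fingers: 0

```text
clock: 17.57
tool_pos: [0.6672, -0.0859, -0.0158]
orientation: [-180.0, -0.0, -55.9]
force: [-0.6, -0.5, 0.9]
opening: 0.0427
gripper_force: 30.0
```

```bash
python3 m.py .5647 -.2456 .06 -56
```

```text
[7.5, 17.44, -7.58, -0.0, -0.0, 0.06]
17.5667 [ 0.6672 -0.0859 -0.0158] [-180.     -0.    -55.94] 0.0427
```

Hub gripped at 42.7 mm. I'll lift and carry it to red pocket (0.565, -0.246).

Emit:
send_rows:
  plan:
    - [[0, 0, -1, 0, 0, 0], [0, 0, -3, 0, 0, 0], [0, 0, -5.5, 0, 0, 0], [0.3, 0.7, -7.2, 0, 0, 0], [1.3, 3, -7.6, 0, 0, 0], [2.4, 5.6, -7.6, 0, 0, 0], [3.6, 8.4, -7.6, 0, 0, 0], [4.8, 11.2, -7.6, 0, 0, 0]]

```text
clock: 18.23
tool_pos: [0.6002, -0.1888, 0.0605]
orientation: [-180.0, 0.0, -55.9]
force: [0.2, -0.1, -3.5]
opening: 0.0425
gripper_force: 30.0
```

Emit:
send_rows:
  plan:
    - [[1, 2.4, 0, 0, 0, 0], [2, 4.6, 0, 0, 0, 0], [2.7, 6.2, 0, 0, 0, 0], [2.7, 6.2, 1.5, 0, 0, 0], [2.7, 6.2, 3.5, 0, 0, 0], [2.7, 6.2, 5.2, 0, 0, 0], [2.7, 6.2, 6.2, 0, 0, 0], [2.7, 6.2, 6.6, 0, 0, 0]]

```text
clock: 18.9
tool_pos: [0.5637, -0.2451, -0.0075]
orientation: [179.9, 0.1, -56.0]
force: [0.4, -1.1, -2.8]
opening: 0.0428
gripper_force: 30.0
```

Emit:
send_rows:
  plan:
    - [[0, 0, 0, 0, 0, 0], [0, 0, 0.1, 0, 0, 0], [0, 0, 0.2, 0, 0, 0], [0, 0, 0.2, 0, 0, 0]]

```text
clock: 19.23
tool_pos: [0.5656, -0.2453, -0.0072]
orientation: [-179.9, -0.0, -55.9]
force: [0.2, 0.2, -2.8]
opening: 0.0424
gripper_force: 30.0
```

Emit:
send_rows:
  plan:
    - [[0, 0, 0.1, 0, 0, 0], [0, 0, 0.2, 0, 0, 0], [0, 0, 0.3, 0, 0, 0], [0, 0, 0.3, 0, 0, 0], [0, 0, 0.3, 0, 0, 0]]

```text
clock: 19.65
tool_pos: [0.5649, -0.2454, -0.011]
orientation: [180.0, 0.0, -55.9]
force: [0.5, 0.8, -3.2]
opening: 0.0426
gripper_force: 30.0
```

Emit:
send_rows:
  plan:
    - [[0, 0, 0.05, 0, 0, 0], [0, 0, 0.1, 0, 0, 0], [0, 0, 0.1, 0, 0, 0]]

```text
clock: 19.9
tool_pos: [0.5651, -0.2454, -0.0118]
orientation: [-180.0, -0.0, -55.9]
force: [-0.4, -0.1, -2.0]
opening: 0.0423
gripper_force: 30.0
```

Emit:
send_rows:
  plan:
    - [[0, 0, 0.05, 0, 0, 0], [0, 0, 0.1, 0, 0, 0], [0, 0, 0.1, 0, 0, 0]]

```text
clock: 20.15
tool_pos: [0.5651, -0.2455, -0.0119]
orientation: [-180.0, -0.0, -55.9]
force: [-3.4, 1.8, 7.0]
opening: 0.0426
gripper_force: 30.0
```

Seated. I'll release it and go to the open bearing.

Emit:
send_rows:
  plan:
    - [[0, 0, 0, 0, 0, 0], [0, 0, 0, 0, 0, 0], [0, 0, 0, 0, 0, 0], [0, 0, 0, 0, 0, 0], [0, 0, -1, 0, 0, 0], [0, 0, -3.5, 0, 0, 0], [0, 0, -5.5, 0, 0, 0], [0, 0, -7, 0, 0, 0]]
  fingers: 0.75

```text
clock: 20.82
tool_pos: [0.5658, -0.2457, 0.0595]
orientation: [-179.9, -0.1, -55.9]
force: [1.2, -0.2, -0.0]
opening: 0.0656
gripper_force: 0.0
```

```bash
python3 m.py .5382 -.0978 .06 -56
```

```text
[-13.8, -6.0, -0.06, -0.06, -0.09, 0.08]
20.8167 [ 0.5658 -0.2457  0.0595] [-1.7994e+02 -9.0000e-02 -5.5920e+01] 0.0656
```

Emit:
send_rows:
  plan:
    - [[-3.4, -1.5, 0, 0, 0, 0], [-6.8, -3, 0, 0, 0, 0], [-10.2, -4.4, 0, 0, 0, 0], [-12.8, -5.6, 0, 0, 0, 0], [-13.8, -6, 0.5, 0, 0, 0], [-13.8, -6, 2, 0, 0, 0], [-13.8, -6, 4, 0, 0, 0], [-13.8, -6, 5, 0, 0, 0]]

```text
clock: 21.48
tool_pos: [0.5369, -0.0971, 0.0061]
orientation: [180.0, 0.0, -55.9]
force: [-0.5, 0.9, -1.2]
opening: 0.0657
gripper_force: 0.0
```

```bash
python3 m.py .5382 -.0978 -.0325 -56;python3 look.py side 240 140 200 150 g6
```

```text
[0.13, -0.08, 3.86, 0.03, 0.03, 0.08]
21.4833 [ 0.5369 -0.0971  0.0061] [ 1.7997e+02  3.0000e-02 -5.5920e+01] 0.0657
```

View pics/g6.png

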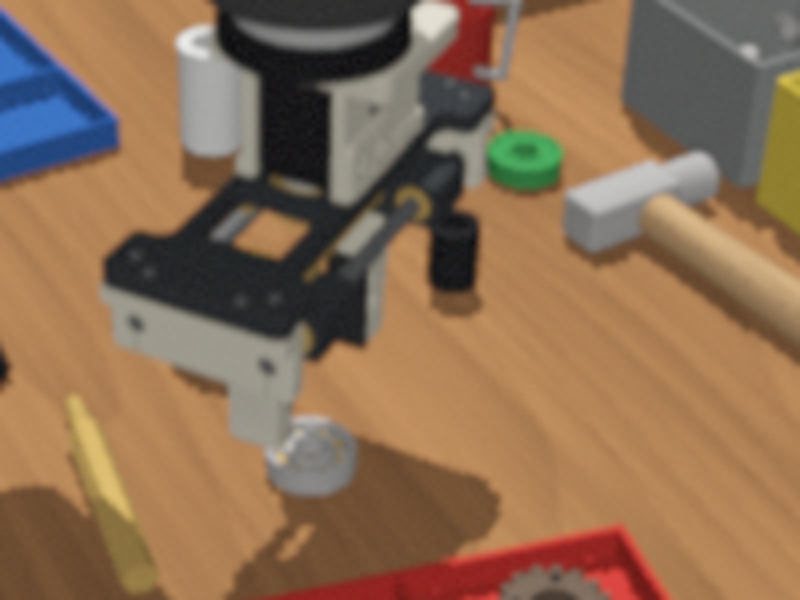

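The near finger at crop (262,440) passes on the robot side of the open bearing at (312,455), and the hub is in the red pocket. I'll descend and grip.

Emit:
send_rows:
  plan:
    - [[0.1, -0.1, 1.5, 0, 0, 0], [0.1, -0.1, 2.6, 0, 0, 0], [0.1, -0.1, 3.3, 0, 0, 0], [0.1, -0.1, 3.6, 0, 0, 0], [0.1, -0.1, 3.8, 0, 0, 0], [0.1, -0.1, 3.8, 0, 0, 0], [0.1, -0.1, 3.8, 0, 0, 0]]

```text
clock: 22.12
tool_pos: [0.5393, -0.0978, -0.0304]
orientation: [-180.0, -0.0, -55.9]
force: [-0.3, -0.2, -0.9]
opening: 0.0656
gripper_force: 0.0
```

Emit:
send_rows:
  plan:
    - [[0, 0, 0, 0, 0, 0], [0, 0, 0, 0, 0, 0], [0, 0, 0, 0, 0, 0], [0, 0, 0, 0, 0, 0], [0, 0, 0, 0, 0, 0], [0, 0, 0, 0, 0, 0], [0, 0, 0, 0, 0, 0]]
  fingers: 0

```text
clock: 22.7
tool_pos: [0.5389, -0.0977, -0.0308]
orientation: [-180.0, -0.0, -55.9]
force: [-0.9, -0.3, 2.5]
opening: 0.0381
gripper_force: 30.0
```

```bash
python3 m.py .4696 -.2266 .05 -56
```

```text
[6.8, 12.96, -8.08, -0.01, -0.01, 0.06]
22.7 [ 0.5389 -0.0977 -0.0308] [-1.7999e+02 -1.0000e-02 -5.5940e+01] 0.0381
```

Emit:
send_rows:
  plan:
    - [[0, 0, -1.5, 0, 0, 0], [0, 0, -4.5, 0, 0, 0], [0.2, 0.5, -7.3, 0, 0, 0], [1.2, 2.3, -8.1, 0, 0, 0], [2.7, 5.2, -8.1, 0, 0, 0], [4.2, 8.1, -8.1, 0, 0, 0], [5.7, 10.9, -8.1, 0, 0, 0], [6.8, 13, -8.1, 0, 0, 0]]

```text
clock: 23.37
tool_pos: [0.4677, -0.2282, 0.05]
orientation: [180.0, 0.0, -56.0]
force: [0.3, -0.0, -0.5]
opening: 0.0381
gripper_force: 30.0
```

Emit:
send_rows:
  plan:
    - [[0, 0, 0.5, 0, 0, 0], [0, 0, 2.5, 0, 0, 0], [0, 0, 5, 0, 0, 0], [0, 0, 6.5, 0, 0, 0], [0, 0, 7.2, 0, 0, 0], [0, 0, 7.4, 0, 0, 0], [0, 0, 7.4, 0, 0, 0]]

```text
clock: 23.95
tool_pos: [0.4692, -0.2267, -0.0241]
orientation: [180.0, 0.0, -55.9]
force: [0.3, 0.4, -1.9]
opening: 0.0382
gripper_force: 30.0
```

Emit:
send_rows:
  plan:
    - [[0, 0, 0.1, 0, 0, 0], [0, 0, 0.2, 0, 0, 0], [0, 0, 0.25, 0, 0, 0], [0, 0, 0.25, 0, 0, 0]]

```text
clock: 24.28
tool_pos: [0.4696, -0.2269, -0.0259]
orientation: [-180.0, -0.0, -55.9]
force: [-0.2, 0.4, -1.4]
opening: 0.0383
gripper_force: 30.0
```

Emit:
send_rows:
  plan:
    - [[0, 0, 0.05, 0, 0, 0], [0, 0, 0.1, 0, 0, 0], [0, 0, 0.1, 0, 0, 0]]

```text
clock: 24.53
tool_pos: [0.4695, -0.2269, -0.0268]
orientation: [-180.0, -0.0, -55.9]
force: [-1.8, 0.9, 5.9]
opening: 0.0384
gripper_force: 30.0
```

Emit:
send_rows:
  plan:
    - [[0, 0, 0.05, 0, 0, 0], [0, 0, 0.05, 0, 0, 0], [0, 0, 0.05, 0, 0, 0]]

```text
clock: 24.78
tool_pos: [0.4696, -0.2269, -0.0269]
orientation: [-180.0, -0.0, -55.9]
force: [-2.4, 1.5, 10.8]
opening: 0.0383
gripper_force: 30.0
```

Seated. I'll release it and go to the brass drift.

Emit:
send_rows:
  plan:
    - [[0, 0, 0, 0, 0, 0], [0, 0, 0, 0, 0, 0], [0, 0, 0, 0, 0, 0], [0, 0, 0, 0, 0, 0], [0, 0, -1, 0, 0, 0], [0, 0, -3.5, 0, 0, 0], [0, 0, -6, 0, 0, 0], [0, 0, -8, 0, 0, 0]]
  fingers: 0.6

```text
clock: 25.45
tool_pos: [0.4695, -0.227, 0.0542]
orientation: [-180.0, -0.0, -55.9]
force: [1.0, -0.9, 0.4]
opening: 0.0526
gripper_force: 0.0
```

```bash
python3 m.py .4493 -.082 .055 -98.6
```

```text
[-13.15, -6.45, -0.09, -0.03, -0.03, 42.67]
25.45 [ 0.4695 -0.227   0.0542] [-1.7999e+02 -4.0000e-02 -5.5930e+01] 0.0526
```

Emit:
send_rows:
  plan:
    - [[-2.8, -1.4, 0, 0, 0, 7], [-5.6, -2.8, 0, 0, 0, 14], [-8.4, -4.1, 0, 0, 0, 21], [-11, -5.4, 0, 0, 0, 28], [-12.8, -6.3, 0, 0, 0, 35], [-13.15, -6.45, 0, 0, 0, 42], [-13.15, -6.45, 0, 0, 0, 42.7], [-13.15, -6.45, 1, 0, 0, 42.7]]
  fingers: 0.5

```text
clock: 26.12
tool_pos: [0.4506, -0.0809, 0.0442]
orientation: [-179.8, 0.1, -98.7]
force: [0.1, 0.2, -1.0]
opening: 0.0436
gripper_force: 0.0
```

```bash
python3 m.py .4493 -.082 -.029 -98.6
```

```text
[0.14, 0.13, 7.32, -0.21, 0.06, -0.06]
26.1167 [ 0.4506 -0.0809  0.0442] [-1.7979e+02  6.0000e-02 -9.8660e+01] 0.0436
```

Emit:
send_rows:
  plan:
    - [[0, 0.1, 2, 0, 0, 0], [0, 0.1, 4, 0, 0, 0], [0, 0.1, 5.6, 0, 0, 0], [0, 0.1, 6.7, 0, 0, 0], [0, 0.1, 7.1, 0, 0, 0], [0, 0.1, 7.2, 0, 0, 0], [0, 0.1, 7.2, 0, 0, 0]]

```text
clock: 26.7
tool_pos: [0.4483, -0.0816, -0.0295]
orientation: [-180.0, -0.0, -98.6]
force: [-0.4, 0.2, -0.1]
opening: 0.0438
gripper_force: 0.0
```

Emit:
send_rows:
  plan:
    - [[0, 0, 0, 0, 0, 0], [0, 0, 0, 0, 0, 0], [0, 0, 0, 0, 0, 0], [0, 0, 0, 0, 0, 0], [0, 0, 0, 0, 0, 0], [0, 0, 0, 0, 0, 0], [0, 0, 0, 0, 0, 0], [0, 0, 0, 0, 0, 0]]
  fingers: 0

```text
clock: 27.37
tool_pos: [0.4482, -0.0816, -0.0299]
orientation: [-180.0, 0.0, -98.6]
force: [-0.3, 0.9, 1.4]
opening: 0.0114
gripper_force: 26.3
```

```bash
python3 m.py .495 -.3165 .065 -11.3
```

```text
[22.52, -8.16, -9.48, -0.01, -0.01, -87.34]
27.3667 [ 0.4482 -0.0816 -0.0299] [-179.99    0.    -98.64] 0.0114
```

Drift gripped. I'll lift, turn and carry it to the long slot.

Emit:
send_rows:
  plan:
    - [[0, 0, -1.5, 0, 0, 0], [0, 0, -4.5, 0, 0, 0], [0, 0, -7.5, 0, 0, -5], [1, 0, -9.3, 0, 0, -12], [3.5, -1, -9.5, 0, 0, -19], [6.5, -2.3, -9.5, 0, 0, -26], [9.5, -3.5, -9.5, 0, 0, -33], [12.5, -4.7, -9.5, 0, 0, -40]]

```text
clock: 28.03
tool_pos: [0.4751, -0.2106, 0.0652]
orientation: [-180.0, 0.0, -59.7]
force: [0.9, 0.9, -1.5]
opening: 0.0115
gripper_force: 25.6
```

```bash
python3 m.py .503 -.318 .065 -11.3
```

```text
[10.68, 3.01, 0.01, -0.02, 0.01, -48.41]
28.0333 [ 0.4751 -0.2106  0.0652] [-1.7999e+02  1.0000e-02 -5.9710e+01] 0.0115
```

Emit:
send_rows:
  plan:
    - [[2, 0.5, 0, 0, 0, -6], [4, 1.1, 0, 0, 0, -13], [6, 1.7, 0, 0, 0, -20], [8, 2.3, 0, 0, 0, -27], [9.7, 2.8, 0, 0, 0, -34], [10.7, 3, 0, 0, 0, -41], [10.7, 3, 0, 0, 0, -47.5], [10.7, 3, 0, 0, 0, -48.4]]

```text
clock: 28.7
tool_pos: [0.5018, -0.3177, 0.0641]
orientation: [-180.0, 0.1, -11.5]
force: [-0.4, -0.1, -2.3]
opening: 0.0117
gripper_force: 25.5
```

```bash
python3 m.py .503 -.318 -.0258 -11.3; python3 look.py side 260 230 210 158 g7
```

```text
[0.14, 0.01, 8.99, -0.02, 0.11, -0.16]
28.7 [ 0.5018 -0.3177  0.0641] [-1.7998e+02  1.1000e-01 -1.1460e+01] 0.0117
```

View pics/g7.png

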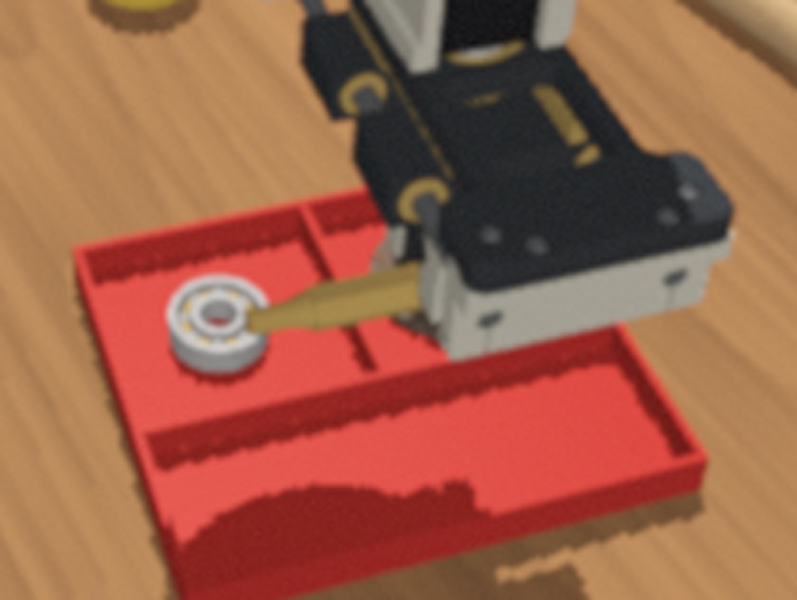

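The drift is held level across the tray, its nose at crop (250,320), and the open bearing lies flat in its pocket. I'll lower it into the slot.

Emit:
send_rows:
  plan:
    - [[0.1, 0, 2, 0, 0, 0], [0.1, 0, 4.5, 0, 0, 0], [0.1, 0, 6.5, 0, 0, 0], [0.1, 0, 7.8, 0, 0, 0], [0.1, 0, 8.4, 0, 0, 0], [0.1, 0, 8.6, 0, 0, 0], [0.1, 0, 8.7, 0, 0, 0], [0.1, 0, 8.7, 0, 0, 0]]

```text
clock: 29.42
tool_pos: [0.5042, -0.3176, -0.0212]
orientation: [180.0, -0.1, -11.7]
force: [0.7, -0.8, -1.2]
opening: 0.0113
gripper_force: 25.6
```

Emit:
send_rows:
  plan:
    - [[0, 0, 0.1, 0, 0, 0], [0, 0, 0.15, 0, 0, 0], [0, 0, 0.2, 0, 0, 0], [0, 0, 0.2, 0, 0, 0]]

```text
clock: 29.75
tool_pos: [0.5037, -0.3176, -0.0236]
orientation: [180.0, -0.0, -11.7]
force: [0.0, 0.1, -1.7]
opening: 0.0113
gripper_force: 25.6
```

Emit:
send_rows:
  plan:
    - [[0, 0, 0.05, 0, 0, 0], [0, 0, 0.1, 0, 0, 0], [0, 0, 0.1, 0, 0, 0]]

```text
clock: 30.0
tool_pos: [0.5035, -0.3175, -0.025]
orientation: [-180.0, 0.0, -11.7]
force: [0.9, -1.1, -1.6]
opening: 0.0115
gripper_force: 25.6
```

Emit:
send_rows:
  plan:
    - [[0, 0, 0.05, 0, 0, 0], [0, 0, 0.1, 0, 0, 0], [0, 0, 0.1, 0, 0, 0]]

```text
clock: 30.25
tool_pos: [0.5036, -0.3176, -0.0258]
orientation: [180.0, -0.0, -11.7]
force: [-1.2, 0.9, 0.4]
opening: 0.0119
gripper_force: 26.1
```

Emit:
send_rows:
  plan:
    - [[0, 0, 0.05, 0, 0, 0], [0, 0, 0.05, 0, 0, 0], [0, 0, 0.05, 0, 0, 0]]

```text
clock: 30.5
tool_pos: [0.5036, -0.3175, -0.0259]
orientation: [180.0, -0.0, -11.7]
force: [-1.2, 1.0, 4.3]
opening: 0.0112
gripper_force: 27.2
```

Emit:
send_rows:
  plan:
    - [[0, 0, 0, 0, 0, 0], [0, 0, 0, 0, 0, 0], [0, 0, 0, 0, 0, 0], [0, 0, 0, 0, 0, 0]]
  fingers: 0.21

```text
clock: 30.83
tool_pos: [0.5036, -0.3176, -0.0265]
orientation: [180.0, -0.0, -11.7]
force: [1.2, 0.0, -0.2]
opening: 0.0184
gripper_force: 0.0
```

Released without wall contact. I'll rise clear, move aside and do a final check.

Emit:
send_rows:
  plan:
    - [[0, 0, -0.5, 0, 0, 0], [0, 0, -2, 0, 0, 0], [0, 0, -4.5, 0, 0, 0], [0, 0, -7.5, 0, 0, 0], [0, 0, -10.5, 0, 0, 0], [0, 0, -13.5, 0, 0, 0], [0, 0, -16, 0, 0, 0], [0, 0, -17, 0, 0, 0]]

```text
clock: 31.5
tool_pos: [0.5054, -0.3184, 0.1483]
orientation: [179.9, -0.3, -11.6]
force: [0.9, -0.2, 0.8]
opening: 0.0183
gripper_force: 0.0
```

Emit:
send_rows:
  plan:
    - [[-3, 3, 0, 0, 0, 0], [-6, 5, 0, 0, 0, 0], [-9, 7, 0, 0, 0, 0], [-11, 9, 0, 0, 0, 0], [-12, 12, 0, 0, 0, 0], [-13, 15, 0, 0, 0, 0], [-13, 16, 0, 0, 0, 0], [-13, 16, 0, 0, 0, 0]]

```text
clock: 32.17
tool_pos: [0.3426, -0.4496, 0.1432]
orientation: [180.0, 0.0, -11.8]
force: [-0.4, 0.3, -0.2]
opening: 0.0183
gripper_force: 0.0
```

Run:
```python
from plant import ctrl
import cv2,numpy as np
a=ctrl.snapshot("top")["img"][190:330,130:510];b=ctrl.snapshot("side")["img"][130:390,100:480]
cv2.imwrite("pics/end.png",cv2.resize(np.vstack([a,b])[:,:,::-1],None,fx=1.5,fy=1.5,interpolation=cv2.INTER_CUBIC))
```

```text
(no output)
```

View pics/end.png

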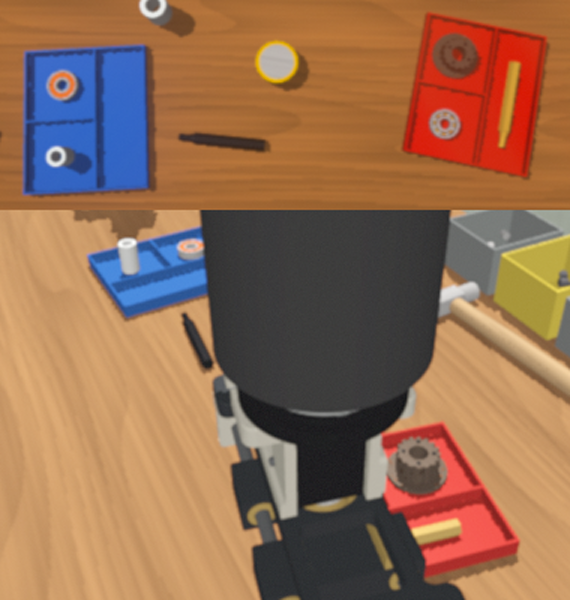

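The final view shows all five parts well inside their places and flat: orange bearing (62,86), spacer (57,156), hub (457,56), open bearing (445,124) and drift (510,103). The black drift at (222,142) has not moved. The black spacer lies outside both crops, but the gripper only worked near it at the hub pick and stayed clear by plan. I'm handing in.

```bash
python3 -c "
from plant import ctrl
print(ctrl.close_job())"
```

```text
the job is handed in; nothing more can be done
None
```

I handed the job in at about 32 s: in the last pictures all five kit parts were flat in their places and the black drift had not moved, though I didn't recheck the black spacer at the end, and the hand-in returned no verdict.

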